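# Lock the weld nest at its stop

## Robot

A 6-joint arm with a two-finger parallel gripper is mounted at the origin on a cart in front of the work surface, level with it; the furniture and walls round the work are solid. World frame = base frame: x ahead of the robot, y to its left, z up, the work surface at z = 0. Lengths are in mm, angles in rad, forces in N, time in s.
With the tool pointing down it reaches from about 375 to 900 mm from the base axis. Payload 3.1 kg.
Tool frame: the origin (TCP) lies between the finger pads; the fingertips stand 22 mm ahead of it and the grasp point (between the pads) lies 3 mm ahead of it; z points along the fingers, x is the direction in which the jaws open and shut, and the axes are right-handed (so a half turn about z gives the same grasp; the last joint's range is limited). The gripper opens to 87 mm and grips with 3 to 60 N. Pads are 19 mm wide; open, the fingers measure 117 mm over their backs; the gripper's body (75 mm by 190 mm) begins 51 mm behind the grasp point.
Start: joints at [-1.474, 0.527, 1.433, -0, 1.181, -0.178], TCP at [169.62, -601.52, 244.548] pointing down, gripper open.
Joint ranges: [-3.08, 3.08], [-0.75, 2.2], [0.22, 2.44], [-1.43, 4.57], [0, 2.65], [-2.85, 2.85]. Speed limits (rad/s): [2.79, 2.79, 3.14, 3.14, 3.14, 3.14].

## Interface

Orientations are given as a unit quaternion [x, y, z, w].
In Python, from bench import ctrl gives the robot as it stands.
- The arm moves only by the tool step_arm, never from a script. Its argument "motion" is a list of rows, each an object with "delta_pos": the shift along the tool's x, y, z in m, a list of three; "rot": the turn, a rotation vector about the tool's x, y, z in rad, a list of three; "jaw": the gripper's target within -1 to 1 (shut at 1, half-way at 0, fully open at -1). In form: [{"delta_pos": [tx, ty, tz], "rot": [wx, wy, wz], "jaw": jaw}, ...]. A call has 1 to 20 rows; each row is the pose to reach, as a shift and turn from the pose commanded when the call began, along the tool's axes at that moment; what a row does not reach only later rows make up. A row lasts 1/8 s, in which the tool goes at most 62.5 mm and 10.7 degrees, less where a joint would pass 70% of its speed; a pose out of reach is approached as far as the arm can. A call with a gripper value outside its range is refused whole. The fingers move at their own pace and stop on an object; the grip force is fixed at half the most. Time passes only in rows, so rows that repeat a pose let the fingers close. It gives the time, the measured TCP pose, the force and the opening at its end, in the units of the state.
- ctrl.get_obs(): the state, without advancing time (a new reading comes with each control period).
- ctrl.read_camera(name): name is "scene" or "top" or "wrist"; returns a dict with "frame" (400x640x3 uint8, red, green, blue), "intrinsics" (3x3 intrinsics, pixels), "dist" ([k1, k2, p1, p2, k3] as OpenCV has them; the pictures are not rectified), "R" (3x3) and "t" (3): a world point X has camera coordinates R X + t. Camera axes: x right, y down, z forward; pixel columns grow to the right and rows downward; lengths in mm; the calibration is good to about 2 mm. A picture is of the moment at which its call begins. There is no depth.
- ctrl.close_job(): hands the job in, once; it reports no verdict.
The state is a dict: "time": time; "joints": joint angles; "joint_vel": joint speeds; "joint_efforts": joint torques, N m; "tool_pos": TCP position; "tcp_rot": TCP orientation; "ft_force": force on the tool from outside, world axes, zero at the start; "moment": the same for the moment, N m; "width": opening from 0.0 (shut) to 1.0 (fully open).
Only numpy, scipy, OpenCV 4.12 (cv2) and the standard library are available. Lean on these libraries where they do the work, as an engineer would, in place of code of your own. Each camera call takes 0.05 s, during which the arm holds its last target.

## Task

Push the sliding nest with the impeller on it all the way in to its stop under the plunger housing. Then press the spring plunger down into the housing and, while it is held down, slide the keeper frame across, away from the robot, until its crossbar lies over the plunger's low lip, so that the plunger stays trapped down when you let go. Leave the screwdriver, the spanner and the hex key beside the fixture where they are.

Things in the scene. Friction and masses are not known exactly. Their poses are not given: they have to be found in the camera images.
- fixture: Grey base plate 150 (x) x 330 (y) x 12 mm, fixed to the bench, with a sliding nest on rails and, at its -y end, an aluminium plunger housing 100 x 72 mm on two posts, top 87 mm above the bench. Origin on the bench; plate from y -170 to +160 mm; x across it (away from the robot), y along the rails, z up; plunger axis at x 0, y -125 mm. Place and yaw (to 0.28) vary. Axes below are its.
- carriage (a joint): Travel of the sliding nest toward -y, m: 0 at the outer end (starts at 0 to 0.03), 0.080 home at its stop. Friction about 3 N, stays put. Plate 136 x 130 mm, top 34 mm above the bench, a closed grey impeller 122 mm wide fixed on it (top 73 mm). Its tongue runs under the housing; the 14 mm pin under the plunger meets the tongue's 25 mm slot only when home.
- push_face (a point): Middle of the outer (+y) face of the upright steel push plate at the nest's +y end, 70 mm above the bench; moves with the nest. The push plate is 64 mm wide (x), 8 mm thick, and stands from 34 to 92 mm above the bench. Push it toward -y.
- plunger (a joint): Depth of the spring plunger, m: 0 up (start), 0.025 bottomed. The spring lifts it with about 3 N at the top, 11 N at the bottom; it rises if let go untrapped. It must be over 0.021 down for the keeper to pass above its lip, and rests at 0.021 when trapped. Stepped steel block 60 (x) x 36 mm (y): low lip from x -30 to -10 mm of its axis, and a raised pad from x -10 to +30 mm, 12 mm higher.
- pad_top (a point): Centre of the top of the plunger's raised, grooved pad, 40 mm (x) x 36 mm (y), moves with the plunger: 121 mm above the bench when up, 96 mm when bottomed; 10 mm to +x of the plunger axis. Press it straight down.
- keeper (a joint): Travel of the keeper toward +x, m: 0 drawn back (start), 0.014 fully across. Friction about 2 N, stays put. A dark flat steel frame 88 to 92 mm above the bench, in guides on the housing; the plunger stands in its window, 66 (x) x 42 mm. The window's -x crossbar starts 3 mm clear of the lip and covers 11 mm of it when across; with the plunger up it is blocked by the plunger's side.
- tab_face (a point): Middle of the -x face (toward the plunger) of the upright tab on the keeper's +x end, 109 mm above the bench; moves with the keeper. Tab 46 mm wide (y), 8 mm thick, 92 to 125 mm above the bench; starts 3 mm beyond the pad's +x edge. Fingertips pressing the pad can push it to +x with their side while sliding along it; over 20 mm long in x, they still hold the pad down with the keeper fully across.
- screwdriver: Red-handled screwdriver, 200 mm long (its y), 30 mm thick, loose on the bench beside the -x side of the fixture; origin under its middle.
- spanner: Open-ended spanner, 144 mm long (its y), 6 mm thick, loose on the bench beside the +x side of the fixture; origin under its middle.
- hex_key: Black L-shaped hex key, 103 mm long (its y), 7 mm thick, loose on the bench beside the +x side of the fixture, near the housing; origin under its middle.

How it is judged:
By the outcome, as a careful person would: the job done as asked, in the order asked, and still so for the second after the job is handed in, with the robot touching nothing.
It also fails if it takes over 45 s, if anything falls off the work surface, if the arm or the gripper's body presses on something with over 40 N, if the wrist force passes 120 N, or if a joint passes its speed limit or range.

## Working session

There is one attempt and no reset: what is moved stays moved. The work goes in short steps, Python scripts to look and compute and a tool call to move; the robot and the scene stay as the last step left them, time stands still between calls to the robot, and variables do not carry over. Pictures are saved under pics/ and viewed, and the job is handed in when it is done.

Besides the shell and the picture viewer there is one more tool, called after "Request:" as a command line: name --argument value ..., lists and objects as JSON in quotes. step_arm: Moves the arm, as the interface text tells. Its arguments: {"type":"object","properties":{"motion":{"type":"array"}},"required":["motion"]}

```bash
mkdir -p pics; ls; python3 - <<'E'
from bench import ctrl
import cv2,pickle
o=ctrl.get_obs();print(o)
d={}
for n in("scene","top","wrist"):
    c=ctrl.read_camera(n);d[n]=c
    cv2.imwrite(f"pics/a_{n}.png",c["frame"][:,:,::-1])
    print(n,c["intrinsics"],c["dist"],c["R"],c["t"])
pickle.dump(d,open("a.pkl","wb"))
E
```

```text
pics
{'time': 0.0, 'joints': array([-1.47451778e+00,  5.28486500e-01,  1.43389983e+00, -2.93471290e-05,
        1.18137663e+00, -1.78527807e-01]), 'joint_vel': array([-0.00017963,  0.00166327,  0.00042467,  0.00115616,  0.00146166,
        0.00082945]), 'joint_efforts': array([ 8.40511548e-04, -4.40040100e+01, -1.76592261e+01,  6.33564382e-02,
        5.82059263e-02, -1.63356267e-04]), 'tool_pos': array([ 169.53784031, -600.85766112,  243.55987012]), 'tcp_rot': array([ 7.97298508e-01, -6.03584221e-01, -7.45103851e-04, -7.89024341e-04]), 'ft_force': array([0.49834757, 0.23450733, 1.12728688]), 'moment': array([ 0.02054815, -0.06030404, -0.02665298]), 'width': 0.9990035607933936}
scene [[361.18154397   0.         319.56901082]
 [  0.         361.18154397 198.98433343]
 [  0.           0.           1.        ]] [-0.07830977  0.          0.          0.          0.        ] [[-0.82681628 -0.56213128  0.01957719]
 [-0.43597874  0.61849571 -0.65374735]
 [ 0.35538343 -0.54906419 -0.7564596 ]] [527.98331544 259.48207694 756.91744716]
top [[484.98242642   0.         318.92736249]
 [  0.         484.98242642 204.79793853]
 [  0.           0.           1.        ]] [-0.08069954  0.          0.          0.          0.        ] [[ 0.0057325  -0.9999308   0.01027267]
 [-0.9830563  -0.00751733 -0.18314966]
 [ 0.18321421 -0.00904871 -0.98303137]] [ 54.03536982 589.13907521 898.07691878]
wrist [[359.47530726   0.         320.80849172]
 [  0.         359.47530726 200.75485132]
 [  0.           0.           1.        ]] [-0.01716085  0.          0.          0.          0.        ] [[ 0.27038978 -0.96274917 -0.00184341]
 [-0.92167364 -0.25940602  0.28848956]
 [-0.27822127 -0.07630561 -0.95748127]] [-623.07820508  -33.42702146  391.40863817]
```

View pics/a_scene.png

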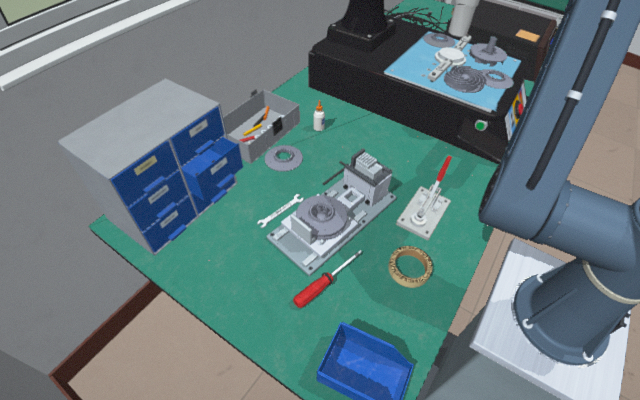

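View pics/a_top.png

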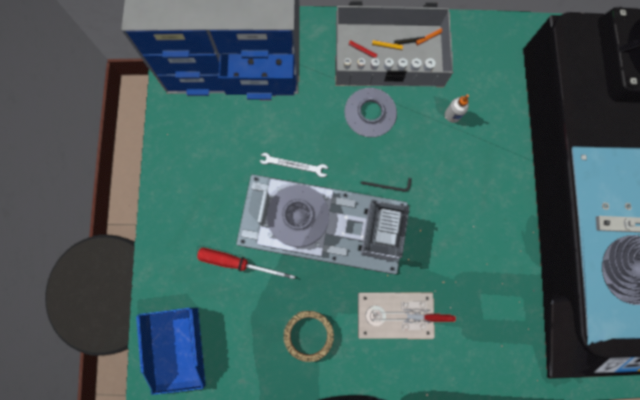

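View pics/a_wrist.png

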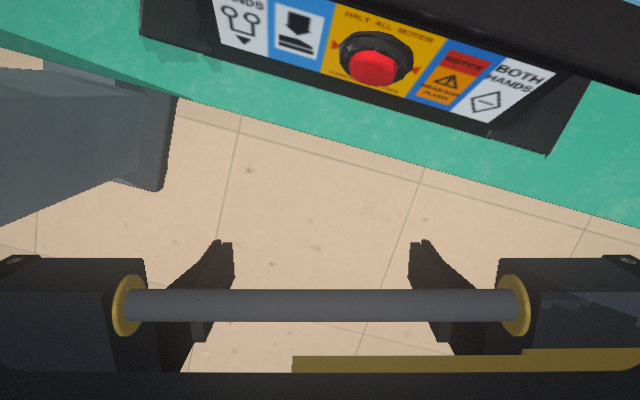

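The scene camera shows the fixture around (330,210), with the housing at its right end. The top camera shows the fixture with corners near (252,177), (238,244), (397,272) and (410,195). I'll enlarge both.

```bash
python3 - <<'E'
import cv2
a=cv2.imread("pics/a_top.png")[145:295,225:425];cv2.imwrite("pics/b_top.png",cv2.resize(a,None,fx=4,fy=4,interpolation=cv2.INTER_CUBIC))
a=cv2.imread("pics/a_scene.png")[140:280,255:415];cv2.imwrite("pics/b_scene.png",cv2.resize(a,None,fx=4.28,fy=4.28,interpolation=cv2.INTER_CUBIC))
E
```

```text
(no output)
```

View pics/b_top.png

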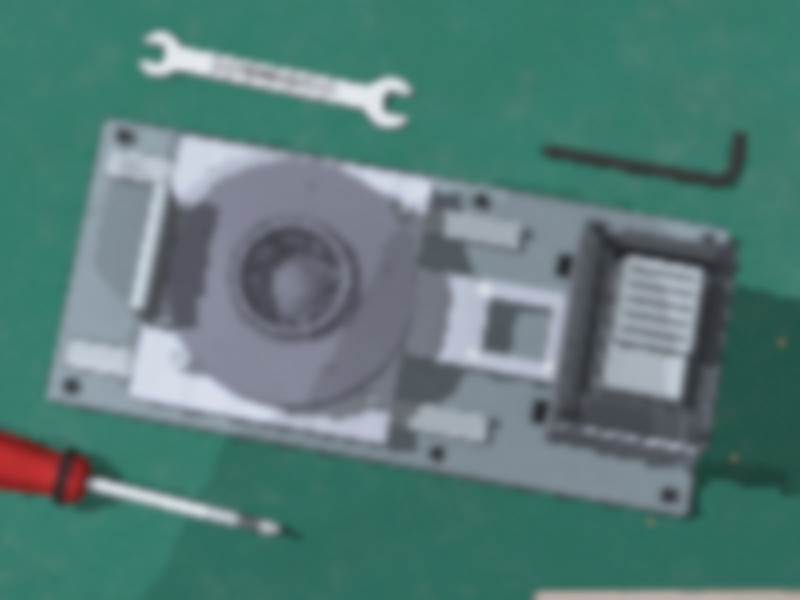

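View pics/b_scene.png

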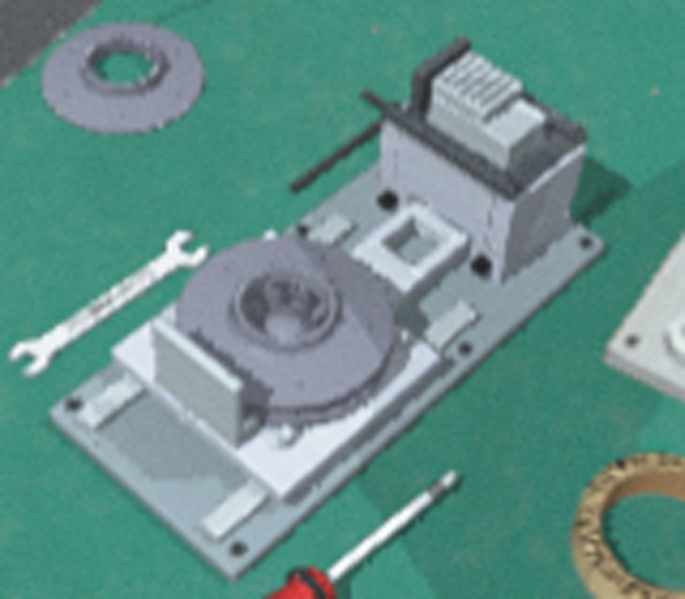

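```bash
cat > h.py <<'E'
import pickle,numpy as np,cv2
from scipy.optimize import least_squares
def proj(c,X):
    r,_=cv2.Rodrigues(np.array(c["R"],float));return cv2.projectPoints(np.array(X,float).reshape(-1,1,3),r,np.array(c["t"],float),np.array(c["intrinsics"]),np.array(c["dist"]))[0].reshape(-1,2)
def W(p,L):
    L=np.array(L,float).reshape(-1,3);c,s=np.cos(p[2]),np.sin(p[2]);return np.c_[p[0]+c*L[:,0]-s*L[:,1],p[1]+s*L[:,0]+c*L[:,1],L[:,2]]
def tri(cs,ps):
    A=[]
    for c,p in zip(cs,ps):
        u=cv2.undistortPoints(np.array(p,float).reshape(1,1,2),np.array(c["intrinsics"]),np.array(c["dist"]))[0,0]
        P=np.c_[c["R"],c["t"]];A+=[u[0]*P[2]-P[0],u[1]*P[2]-P[1]]
    A=np.array(A);x,r,_,_=np.linalg.lstsq(A[:,:3],-A[:,3],rcond=None);return x
T=lambda u,v:((u+.5)/4-.5+225,(v+.5)/4-.5+145)
S=lambda u,v:((u+.5)/4.28-.5+255,(v+.5)/4.28-.5+140)
E
python3 - <<'E'
from h import *
d=pickle.load(open("a.pkl","rb"))
t,s=d["top"],d["scene"]
L=[[75,160,12],[-75,160,12],[-75,-170,12],[75,-170,12]]
pt=[T(107,122),T(50,396),T(692,513),T(735,230)]
Ls=[[75,160,12],[-75,160,12],[-75,-170,12]];ps=[S(52,412),S(233,570),S(605,243)]
for use in("t","s","ts"):
    def f(p):
        r=[]
        if"t"in use:r.append((proj(t,W(p,L))-pt).ravel())
        if"s"in use:r.append((proj(s,W(p,Ls))-ps).ravel())
        return np.concatenate(r)
    q=least_squares(f,[550,0,0.1],x_scale=[100,100,.1]);print(use,q.x,np.round(q.fun,1))
p=q.x
# predicted fixture pts
N={"padtop":[10,-125,121],"tab":[43,-125,109],"lip":[-20,-125,109]}
for k,v in N.items():
    for c,n,o,f in((t,"t",(225,145),4),(s,"s",(255,140),4.28)):
        print(k,n,np.round((proj(c,W(p,[v]))[0]-o+.5)*f))
inv=lambda X:np.round([np.cos(p[2])*(X[0]-p[0])+np.sin(p[2])*(X[1]-p[1]),-np.sin(p[2])*(X[0]-p[0])+np.cos(p[2])*(X[1]-p[1]),X[2]],1)
# triangulate pad top corners: pad outer etc
for n,a,b in(("pad far +y",(627,255),(470,52)),("pad near +y",(613,345),(430,92)),("nest +x+y",(178,135),(112,350)),("nest -x+y",(130,396),(282,492)),("push top +x",(160,180),(155,322)),("push top -x",(136,308),(243,385)),("tongue slot?",(488,298),(415,215))):
    X=tri([t,s],[T(*a),S(*b)]);print(n,X.round(1),inv(X))
E
```

```text
t [ 5.59936895e+02  5.30466967e+01 -1.70376492e-01] [ 0.1 -1.3 -0.4  1.1  0.2  0.7  0.1 -0.7]
s [ 5.59427676e+02  5.52321782e+01 -1.71313551e-01] [-1.1 -0.8  0.4  1.   0.7 -0.7]
ts [ 5.59861424e+02  5.36720443e+01 -1.70596933e-01] [-0.2 -1.3 -0.7  1.1 -0.1  0.8 -0.2 -0.6 -0.8 -1.3  0.7  0.5  0.8 -1.2]
padtop t [663. 303.]
padtop s [479.  78.]
tab t [669. 238.]
tab s [434.  66.]
lip t [649. 371.]
lip s [517. 119.]
pad far +y [556.9 -53.1 153.2] [  15.2 -105.8  153.2]
pad near +y [544.5 -41.1 129.3] [  1.  -96.  129.3]
nest +x+y [645.7 158.8  33.8] [ 66.7 118.2  33.8]
nest -x+y [514.1 179.9  31.5] [-66.6 116.7  31.5]
push top +x [610.4 161.6  88. ] [ 31.5 114.9  88. ]
push top -x [547.7 170.6  91.4] [-31.8 113.2  91.4]
tongue slot? [550.8   2.6  70.4] [ -0.2 -51.9  70.4]
```

```bash
python3 - <<'E'
from h import *
d=pickle.load(open("a.pkl","rb"));t,s=d["top"],d["scene"]
for a,b in(((574,148),(388,72)),((588,345),(496,107)),((527,48),(309,53)),((545,375),(482,150)),((628,85),(330,40)),((607,12),(352,15))):
    print(a,tri([t,s],[a,b]).round(0))
E
```

```text
(574, 148) [ 672. -409.  162.]
(588, 345) [ 332. -390.  185.]
(527, 48) [ 875. -314.  194.]
(545, 375) [ 292. -363.   67.]
(628, 85) [ 862. -500.  169.]
(607, 12) [ 844. -421.  299.]
```

```bash
cat >> h.py <<'E'
from scipy.spatial.transform import Rotation as Ro
P=[559.9,53.7,-0.1706]
def delta(cur,q,tgt_world,yaw=P[2]):
    """delta in tool axes (mm) and rotvec to tool-down with x at yaw"""
    R=Ro.from_quat(q);tg=Ro.from_euler('z',yaw)*Ro.from_euler('x',np.pi)
    return R.inv().apply(np.array(tgt_world)-cur).round(1),(R.inv()*tg).as_rotvec().round(4)
E
python3 - <<'E'
from h import *
q=[0.7973,-0.6036,0,0]
cur=[169.6,-601.5,244.5]
print(W(P,[[0,165,300]]),delta(cur,q,W(P,[[0,165,300]])[0]))
E
```

```text
[[587.91265546 216.30470822 300.        ]] (array([-673.6, -624.5,  -55.5]), array([-0.    ,  0.    , -1.1254]))
```

Request:
step_arm --motion '[{"delta_pos":[0,0,-0.06],"rot":[0,0,0],"jaw":1},{"delta_pos":[0,0,-0.12],"rot":[0,0,0],"jaw":1},{"delta_pos":[0,0,-0.12],"rot":[0,0,0],"jaw":1},{"delta_pos":[-0.168,-0.156,-0.12],"rot":[0,0,-0.28],"jaw":1},{"delta_pos":[-0.168,-0.156,-0.12],"rot":[0,0,-0.28],"jaw":1},{"delta_pos":[-0.168,-0.156,-0.12],"rot":[0,0,-0.28],"jaw":1},{"delta_pos":[-0.168,-0.156,-0.12],"rot":[0,0,-0.28],"jaw":1},{"delta_pos":[-0.337,-0.312,-0.12],"rot":[0,0,-0.56],"jaw":1},{"delta_pos":[-0.337,-0.312,-0.12],"rot":[0,0,-0.56],"jaw":1},{"delta_pos":[-0.337,-0.312,-0.12],"rot":[0,0,-0.56],"jaw":1},{"delta_pos":[-0.337,-0.312,-0.12],"rot":[0,0,-0.56],"jaw":1},{"delta_pos":[-0.505,-0.468,-0.08],"rot":[0,0,-0.84],"jaw":1},{"delta_pos":[-0.505,-0.468,-0.08],"rot":[0,0,-0.84],"jaw":1},{"delta_pos":[-0.505,-0.468,-0.08],"rot":[0,0,-0.84],"jaw":1},{"delta_pos":[-0.505,-0.468,-0.08],"rot":[0,0,-0.84],"jaw":1},{"delta_pos":[-0.6736,-0.6245,-0.0555],"rot":[0,0,-1.1254],"jaw":1},{"delta_pos":[-0.6736,-0.6245,-0.0555],"rot":[0,0,-1.1254],"jaw":1},{"delta_pos":[-0.6736,-0.6245,-0.0555],"rot":[0,0,-1.1254],"jaw":1},{"delta_pos":[-0.6736,-0.6245,-0.0555],"rot":[0,0,-1.1254],"jaw":1},{"delta_pos":[-0.6736,-0.6245,-0.0555],"rot":[0,0,-1.1254],"jaw":1}]'

```text
time: 2.65
tool_pos: [587.7, 218.9, 297.5]
tcp_rot: [0.997, -0.083, -0.001, 0.0]
ft_force: [-0.3, -0.3, -0.2]
width: 0.007
```

```bash
python3 - <<'E'
from bench import ctrl
import cv2,pickle
o=ctrl.get_obs();print(o["tool_pos"],o["tcp_rot"],o["joints"],o["ft_force"])
c=ctrl.read_camera("wrist");c2=ctrl.read_camera("top")
cv2.imwrite("pics/c_wrist.png",c["frame"][:,:,::-1]);cv2.imwrite("pics/c_top.png",c2["frame"][:,:,::-1])
pickle.dump({"wrist":c,"top":c2,"o":o},open("c.pkl","wb"))
E
```

```text
[587.71041217 218.93969559 297.54820776] [ 9.96531242e-01 -8.32063619e-02 -1.47150165e-03  1.37053605e-04] [1.78451497e-01 4.79492872e-01 1.36256221e+00 5.15246211e-04
 1.30245129e+00 3.44919691e-01] [-0.25237059 -0.29639659 -0.23739846]
```

View pics/c_wrist.png

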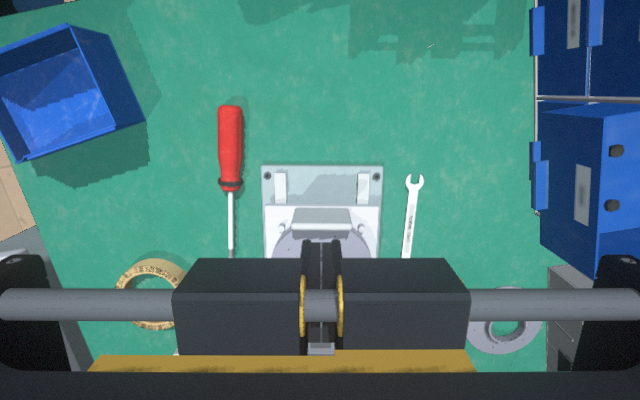

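The wrist picture shows the plate's +y end, with corners at about (262,165) and (383,165), and the push plate near (321,218). I'll zoom in.

```bash
python3 - <<'E'
import cv2
a=cv2.imread("pics/c_wrist.png")[150:270,245:405];cv2.imwrite("pics/c_w2.png",cv2.resize(a,None,fx=5,fy=5,interpolation=cv2.INTER_CUBIC))
E
```

```text
(no output)
```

View pics/c_w2.png

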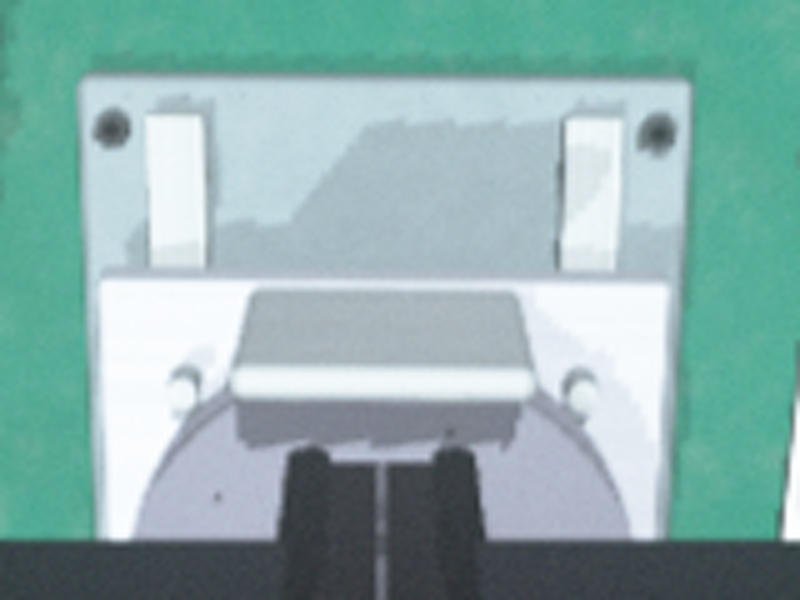

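```bash
python3 - <<'E'
from h import *
a=pickle.load(open("a.pkl","rb"));t,s=a["top"],a["scene"]
c=pickle.load(open("c.pkl","rb"));w=c["wrist"]
Z=lambda u,v:((u+.5)/5-.5+245,(v+.5)/5-.5+150)
print("wrist resid",proj(w,W(P,[[75,160,12],[-75,160,12]]))-[Z(690,77),Z(82,75)])
print("cam pos",-w["R"].T@w["t"])
def ray(cam,p,z):
    u=cv2.undistortPoints(np.array(p,float).reshape(1,1,2),cam["intrinsics"],cam["dist"])[0,0]
    D=cam["R"].T@[u[0],u[1],1];C=-cam["R"].T@cam["t"];X=C+D*(z-C[2])/D[2]
    e=X-[P[0],P[1],0];cc,ss=np.cos(P[2]),np.sin(P[2]);return np.round([cc*e[0]+ss*e[1],-ss*e[0]+cc*e[1],z],1)
print("plate",ray(w,Z(690,77),12),ray(w,Z(82,75),12))
print("nest",ray(w,Z(668,280),34),ray(w,Z(101,278),34))
print("push bot",ray(w,Z(520,292),34),ray(w,Z(250,290),34))
print("push top outer",ray(w,Z(532,368),92),ray(w,Z(235,366),92))
for n,b,tt in(("top +x",(532,368),(160,180)),("top -x",(235,366),(136,308))): pass
for n,b,ss in(("top +x",(532,368),(155,322)),("top -x",(235,366),(243,385))):
    X=tri([w,s],[Z(*b),S(*ss)]);print(n,X.round(1))
E
```

```text
wrist resid [[ 1.28139518  3.67563812]
 [-1.72321189  3.68982404]]
cam pos [601.31853124 298.68780076 437.08832478]
plate [ 73.2 164.5  12. ] [-72.7 164.5  12. ]
nest [ 66.8 120.3  34. ] [-66.7 120.4  34. ]
push bot [ 32.  117.3  34. ] [-31.7 117.5  34. ]
push top outer [ 30.1 119.8  92. ] [-30.6 120.   92. ]
top +x [609.4 164.   89.4]
top -x [548.2 172.8  89.2]
```

```bash
cat > n.py <<'E'
import sys
from bench import ctrl
from h import *
o=ctrl.get_obs();x,y,z=map(float,sys.argv[1:4])
e=o["tool_pos"]-[P[0],P[1],0];c,s=np.cos(P[2]),np.sin(P[2])
print("local",np.round([c*e[0]+s*e[1],-s*e[0]+c*e[1],e[2]],1),"F local",np.round([c*o["ft_force"][0]+s*o["ft_force"][1],-s*o["ft_force"][0]+c*o["ft_force"][1],o["ft_force"][2]],1),o["time"])
print(delta(o["tool_pos"],o["tcp_rot"],W(P,[[x,y,z]])[0]))
E
python3 n.py 0 150 85
```

```text
local [ -1.  164.7 298.5] F local [-0.6 -1.  -0.2] 2.75
(array([  1.6,  14.4, 213.5]), array([0.0017, 0.003 , 0.001 ]))
```

Request:
step_arm --motion '[{"delta_pos":[0,0.015,0.06],"rot":[0,0,0],"jaw":1},{"delta_pos":[0,0.015,0.12],"rot":[0,0,0],"jaw":1},{"delta_pos":[0,0.015,0.16],"rot":[0,0,0],"jaw":1},{"delta_pos":[0,0.015,0.19],"rot":[0,0,0],"jaw":1},{"delta_pos":[0,0.015,0.215],"rot":[0,0,0],"jaw":1},{"delta_pos":[0,0.015,0.215],"rot":[0,0,0],"jaw":1},{"delta_pos":[0,0.015,0.215],"rot":[0,0,0],"jaw":1}]'

```text
time: 3.62
tool_pos: [585.8, 200.7, 86.1]
tcp_rot: [0.996, -0.086, 0.001, -0.0]
ft_force: [0.2, 0.2, 0.7]
width: 0.005
```

```bash
python3 n.py 0 120 85; python3 - <<'E'
from bench import ctrl
import cv2
c=ctrl.read_camera("wrist");c2=ctrl.read_camera("scene")
cv2.imwrite("pics/d_wrist.png",c["frame"][:,:,::-1]);cv2.imwrite("pics/d_scene.png",cv2.resize(c2["frame"][120:290,225:425,::-1],None,fx=3.5,fy=3.5))
E
```

```text
local [  0.6 149.3  86.1] F local [0.1 0.2 0.7] 3.625
(array([-0.6, 29.3,  1.1]), array([-0.0003, -0.0012, -0.0011]))
```

View pics/d_scene.png

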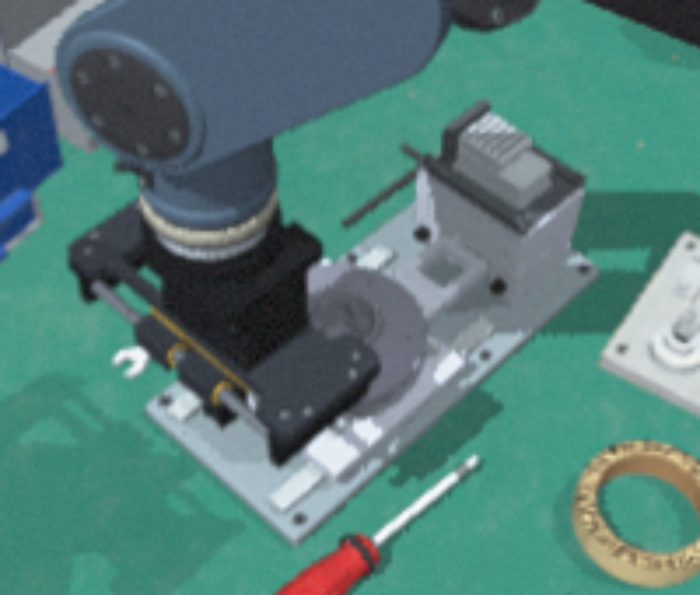

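View pics/d_wrist.png

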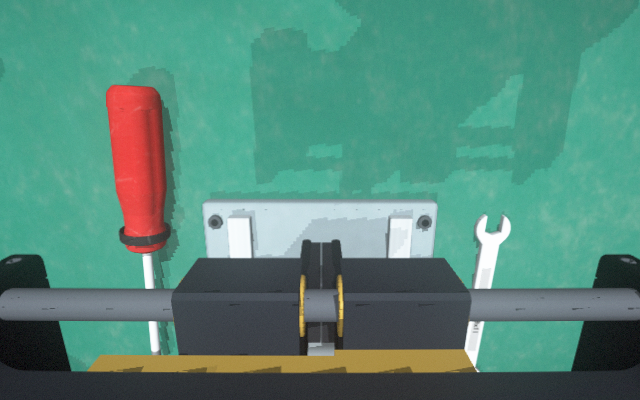

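Request:
step_arm --motion '[{"delta_pos":[0,0.008,0],"rot":[0,0,0],"jaw":1},{"delta_pos":[0,0.014,0],"rot":[0,0,0],"jaw":1},{"delta_pos":[0,0.019,0],"rot":[0,0,0],"jaw":1},{"delta_pos":[0,0.024,0],"rot":[0,0,0],"jaw":1},{"delta_pos":[0,0.029,0],"rot":[0,0,0],"jaw":1},{"delta_pos":[0,0.034,0],"rot":[0,0,0],"jaw":1},{"delta_pos":[0,0.039,0],"rot":[0,0,0],"jaw":1},{"delta_pos":[0,0.044,0],"rot":[0,0,0],"jaw":1},{"delta_pos":[0,0.049,0],"rot":[0,0,0],"jaw":1},{"delta_pos":[0,0.054,0],"rot":[0,0,0],"jaw":1},{"delta_pos":[0,0.059,0],"rot":[0,0,0],"jaw":1},{"delta_pos":[0,0.064,0],"rot":[0,0,0],"jaw":1},{"delta_pos":[0,0.064,0],"rot":[0,0,0],"jaw":1}]'

```text
time: 5.35
tool_pos: [574.3, 137.4, 84.8]
tcp_rot: [0.996, -0.085, -0.0, 0.001]
ft_force: [-0.3, -0.5, 0.5]
width: 0.002
```

```bash
python3 n.py 0 120 85
```

```text
local [ 0.  85.  84.8] F local [-0.2 -0.5  0.5] 5.35
(array([ -0. , -35. ,  -0.2]), array([0.0012, 0.0003, 0.0001]))
```

```bash
cat > pic.py <<'E'
import sys,cv2
from bench import ctrl
n=sys.argv[1]
c2=ctrl.read_camera("scene");cv2.imwrite(f"pics/{n}_scene.png",cv2.resize(c2["frame"][120:290,225:425,::-1],None,fx=3.5,fy=3.5,interpolation=cv2.INTER_CUBIC))
c2=ctrl.read_camera("top");cv2.imwrite(f"pics/{n}_top.png",cv2.resize(c2["frame"][145:295,225:425,::-1],None,fx=4,fy=4,interpolation=cv2.INTER_CUBIC))
E
python3 pic.py e
```

```text
(no output)
```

View pics/e_scene.png

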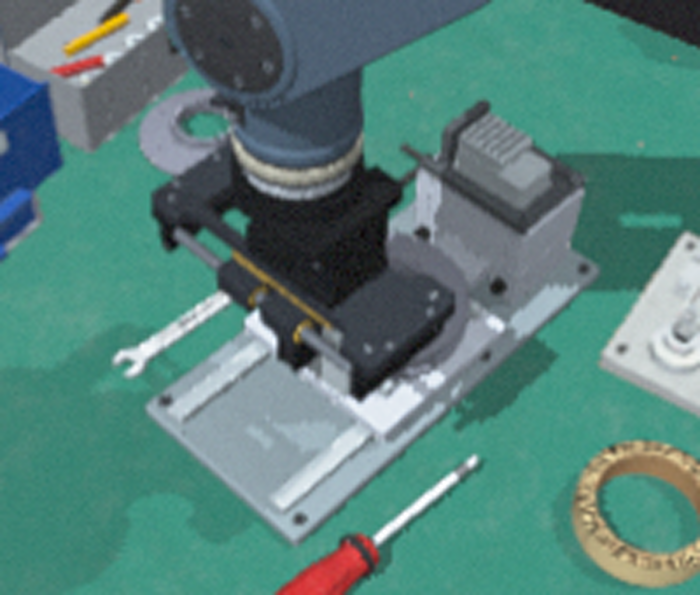

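The nest has moved: its +y edge is now at about (250,320)–(375,435) in the crop. I'll keep pushing in small steps and watch the force.

Request:
step_arm --motion '[{"delta_pos":[0,0.003,0],"rot":[0,0,0],"jaw":1},{"delta_pos":[0,0.006,0],"rot":[0,0,0],"jaw":1},{"delta_pos":[0,0.009,0],"rot":[0,0,0],"jaw":1},{"delta_pos":[0,0.012,0],"rot":[0,0,0],"jaw":1}]'

```text
time: 5.95
tool_pos: [572.3, 126.5, 84.8]
tcp_rot: [0.996, -0.085, -0.0, -0.0]
ft_force: [0.2, 3.6, -3.1]
width: 0.002
```

```bash
python3 n.py 0 60 85
```

```text
local [-0.2 73.9 84.8] F local [-0.4  3.6 -3.1] 5.95
(array([ 0.2, 13.9, -0.2]), array([-0.0001,  0.0005,  0.    ]))
```

Request:
step_arm --motion '[{"delta_pos":[0,0.003,0],"rot":[0,0,0],"jaw":1},{"delta_pos":[0,0.006,0],"rot":[0,0,0],"jaw":1},{"delta_pos":[0,0.008,0],"rot":[0,0,0],"jaw":1}]'

```text
time: 6.32
tool_pos: [571.4, 121.5, 85.1]
tcp_rot: [0.996, -0.087, 0.0, -0.003]
ft_force: [2.6, 17.3, -3.9]
width: 0.004
```

Request:
step_arm --motion '[{"delta_pos":[0,0.003,0],"rot":[0,0,0],"jaw":1},{"delta_pos":[0,0.005,0],"rot":[0,0,0],"jaw":1}]'

```text
time: 6.58
tool_pos: [571.5, 121.1, 85.2]
tcp_rot: [0.996, -0.088, 0.002, -0.007]
ft_force: [3.5, 33.2, -5.0]
width: 0.009
```

```bash
python3 n.py 0 60 85
```

```text
local [-0.1 68.4 85.2] F local [-2.2 33.3 -5. ] 6.575
(array([0.1, 8.4, 0.1]), array([-0.0136, -0.0021, -0.0063]))
```

Request:
step_arm --motion '[{"delta_pos":[0,-0.01,0],"rot":[0,0,0],"jaw":1},{"delta_pos":[0,-0.035,0],"rot":[0,0,0],"jaw":1},{"delta_pos":[0,-0.04,-0.04],"rot":[0,0,0],"jaw":1},{"delta_pos":[0,-0.04,-0.09],"rot":[0,0,0],"jaw":1},{"delta_pos":[0,-0.04,-0.115],"rot":[0,0,0],"jaw":1}]'

```text
time: 7.2
tool_pos: [578.3, 152.2, 203.2]
tcp_rot: [0.996, -0.085, 0.002, 0.001]
ft_force: [0.2, -0.1, -0.7]
width: 0.006
```

```bash
python3 n.py 13 -125 200;python3 pic.py f; python3 - <<'E'
from h import *
c=pickle.load(open("c.pkl","rb"));w=c["wrist"];o=c["o"]
R=Ro.from_quat(o["tcp_rot"])
for p in([15,0,22],[-15,0,22],[15,-9.5,22],[-15,-9.5,22],[10,-9.5,22],[-10,-9.5,22],[15,-9.5,0],[-15,-9.5,0]):
    u=proj(w,[o["tool_pos"]+R.apply(p)])[0]; print(p,((u-[245,150]+.5)*5).round())
E
```

```text
local [  1.4 100.2 203.2] F local [ 0.2 -0.  -0.7] 7.2
(array([ 11.5, 225.2,   3.5]), array([ 0.001 , -0.0046,  0.0005]))
[15, 0, 22] [533. 564.]
[-15, 0, 22] [230. 564.]
[15, -9.5, 22] [535. 475.]
[-15, -9.5, 22] [228. 476.]
[10, -9.5, 22] [484. 475.]
[-10, -9.5, 22] [279. 476.]
[15, -9.5, 0] [556. 579.]
[-15, -9.5, 0] [207. 580.]
```

View pics/f_top.png

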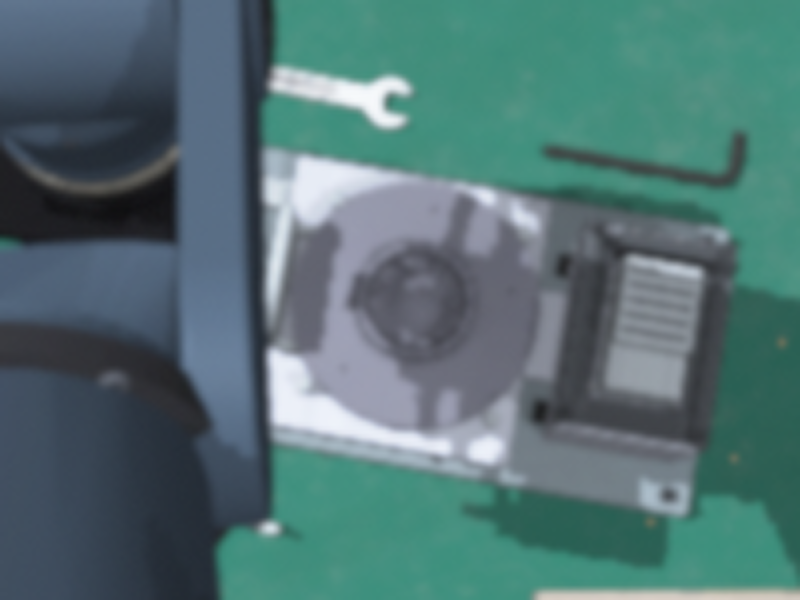

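View pics/f_scene.png

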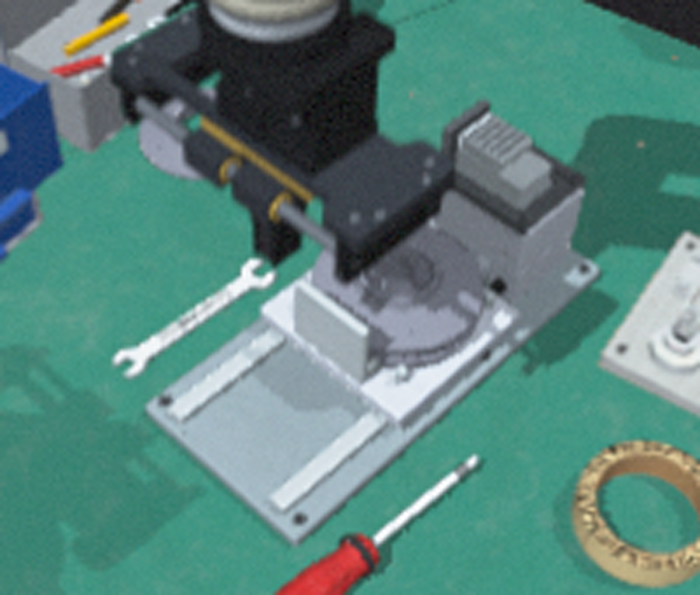

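Request:
step_arm --motion '[{"delta_pos":[0.012,0.05,0],"rot":[0,0,0],"jaw":0.72},{"delta_pos":[0.012,0.1,0],"rot":[0,0,0],"jaw":0.72},{"delta_pos":[0.012,0.15,0],"rot":[0,0,0],"jaw":0.72},{"delta_pos":[0.012,0.2,0],"rot":[0,0,0],"jaw":0.72},{"delta_pos":[0.012,0.226,0],"rot":[0,0,0],"jaw":0.72},{"delta_pos":[0.012,0.226,0.03],"rot":[0,0,0],"jaw":0.72},{"delta_pos":[0.012,0.226,0.045],"rot":[0,0,0],"jaw":0.72},{"delta_pos":[0.012,0.226,0.045],"rot":[0,0,0],"jaw":0.72}]'

```text
time: 8.3
tool_pos: [549.0, -71.2, 153.2]
tcp_rot: [0.996, -0.085, -0.002, -0.0]
ft_force: [-0.4, -0.6, -0.0]
width: 0.139
```

```bash
python3 n.py 13 -125 200;python3 pic.py g; python3 - <<'E'
from bench import ctrl
import cv2
c=ctrl.read_camera("wrist");cv2.imwrite("pics/g_wrist.png",c["frame"][:,:,::-1])
E
```

```text
local [  10.5 -124.9  153.2] F local [-0.3 -0.7 -0. ] 8.3
(array([  2.3,   0. , -46.8]), array([-0.0003,  0.0047,  0.0003]))
```

View pics/g_top.png

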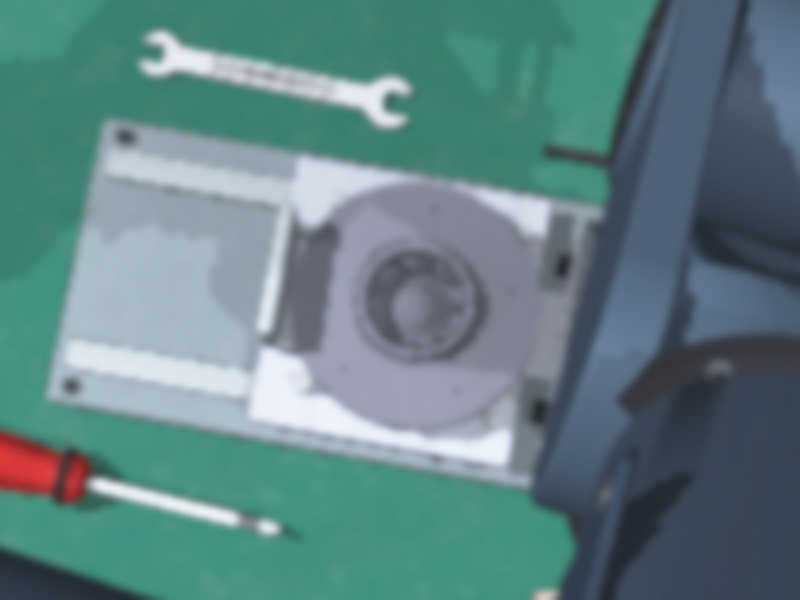

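View pics/g_scene.png

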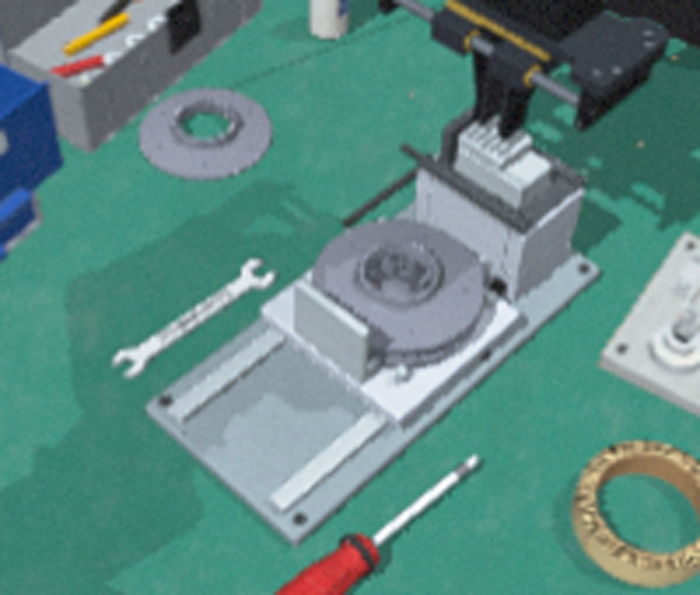

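View pics/g_wrist.png

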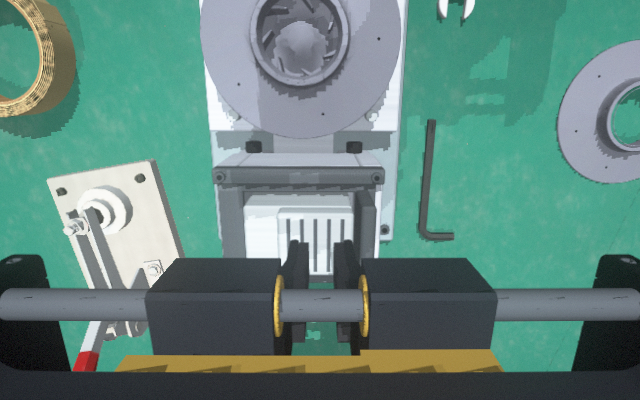

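```bash
python3 - <<'E'
import cv2
a=cv2.imread("pics/g_wrist.png")[150:290,230:400];cv2.imwrite("pics/g_w2.png",cv2.resize(a,None,fx=4.5,fy=4.2,interpolation=cv2.INTER_CUBIC))
E
```

```text
(no output)
```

View pics/g_w2.png

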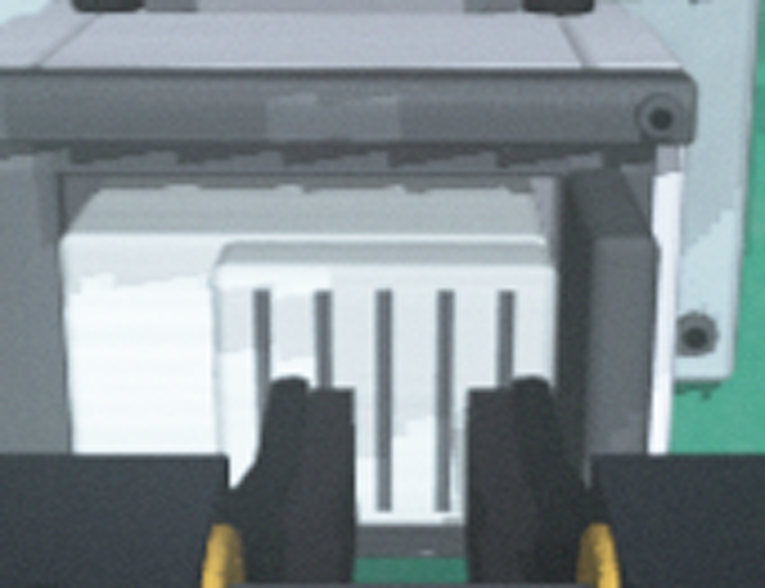

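```bash
python3 - <<'E'
from bench import ctrl
from h import *
w=ctrl.read_camera("wrist");o=ctrl.get_obs();print(o["tool_pos"])
Z=lambda u,v:((u+.5)/4.5-.5+230,(v+.5)/4.2-.5+150)
def ray(cam,p,z):
    u=cv2.undistortPoints(np.array(p,float).reshape(1,1,2),cam["intrinsics"],cam["dist"])[0,0]
    D=cam["R"].T@[u[0],u[1],1];C=-cam["R"].T@cam["t"];X=C+D*(z-C[2])/D[2]
    e=X-[P[0],P[1],0];cc,ss=np.cos(P[2]),np.sin(P[2]);return np.round([cc*e[0]+ss*e[1],-ss*e[0]+cc*e[1],z],1)
for n,p,z in(("pad +y-x",(217,258),121),("pad +y+x",(555,258),121),("pad -y",(400,523),121),("tab top +y",(595,240),125),("lip +y-x",(65,238),109),("tipL out",(275,390),131),("tipR out",(548,390),131)):print(n,ray(w,Z(*p),z))
E
```

```text
[551.09044564 -71.34483121 155.70557529]
pad +y-x [  -9.5 -102.1  121. ]
pad +y+x [  28.9 -102.2  121. ]
pad -y [  11.2 -138.   121. ]
tab top +y [ 32.8 -98.6 125. ]
lip +y-x [ -29.2 -103.4  109. ]
tipL out [  -2.4 -115.1  131. ]
tipR out [  27.5 -115.2  131. ]
```

Request:
step_arm --motion '[{"delta_pos":[-0.004,-0.004,0],"rot":[0,0,0],"jaw":0.72},{"delta_pos":[-0.004,-0.004,0.008],"rot":[0,0,0],"jaw":0.72},{"delta_pos":[-0.004,-0.004,0.014],"rot":[0,0,0],"jaw":0.72},{"delta_pos":[-0.004,-0.004,0.02],"rot":[0,0,0],"jaw":0.72},{"delta_pos":[-0.004,-0.004,0.025],"rot":[0,0,0],"jaw":0.72},{"delta_pos":[-0.004,-0.004,0.03],"rot":[0,0,0],"jaw":0.72},{"delta_pos":[-0.004,-0.004,0.034],"rot":[0,0,0],"jaw":0.72},{"delta_pos":[-0.004,-0.004,0.034],"rot":[0,0,0],"jaw":0.72}]'

```text
time: 9.5
tool_pos: [547.2, -66.7, 121.5]
tcp_rot: [0.996, -0.085, -0.0, -0.0]
ft_force: [-2.9, 0.6, 10.4]
width: 0.142
```

```bash
python3 n.py 8 -121 117
```

```text
local [   7.9 -120.8  121.5] F local [-2.9  0.1 10.4] 9.5
(array([0.1, 0.2, 4.5]), array([-0.0005,  0.0002, -0.0001]))
```

Request:
step_arm --motion '[{"delta_pos":[0,0,0.002],"rot":[0,0,0],"jaw":0.72},{"delta_pos":[0,0,0.004],"rot":[0,0,0],"jaw":0.72},{"delta_pos":[0,0,0.005],"rot":[0,0,0],"jaw":0.72}]'

```text
time: 9.88
tool_pos: [547.3, -66.7, 118.2]
tcp_rot: [0.996, -0.085, 0.0, -0.0]
ft_force: [-5.6, 3.2, 24.3]
width: 0.14
```

```bash
python3 n.py 8 -121 117; python3 pic.py i;python3 - <<'E'
from bench import ctrl
import cv2
c=ctrl.read_camera("wrist");a=c["frame"][150:290,230:400,::-1];cv2.imwrite("pics/i_w2.png",cv2.resize(a,None,fx=4.5,fy=4.2,interpolation=cv2.INTER_CUBIC))
E
```

```text
local [   8.  -120.8  118.2] F local [-6.1  2.2 24.3] 9.875
(array([-0. ,  0.2,  1.2]), array([-0.0003, -0.0003,  0.0001]))
```

View pics/i_w2.png

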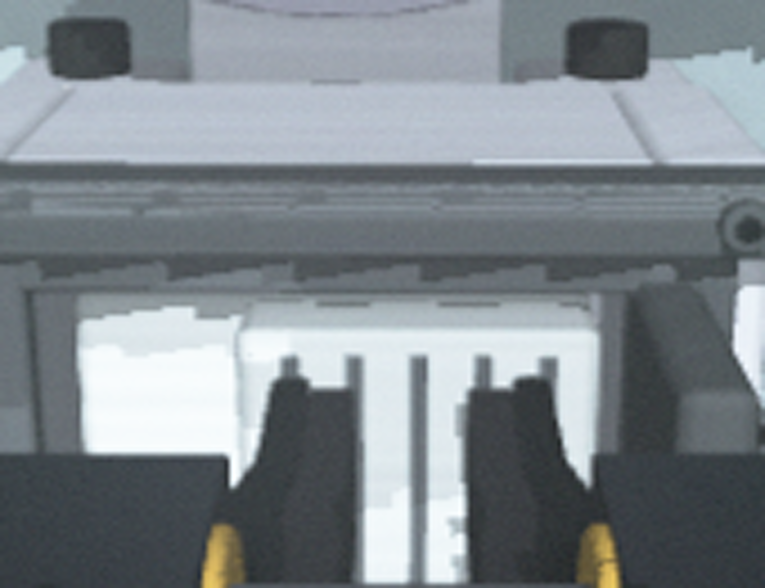

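View pics/i_scene.png

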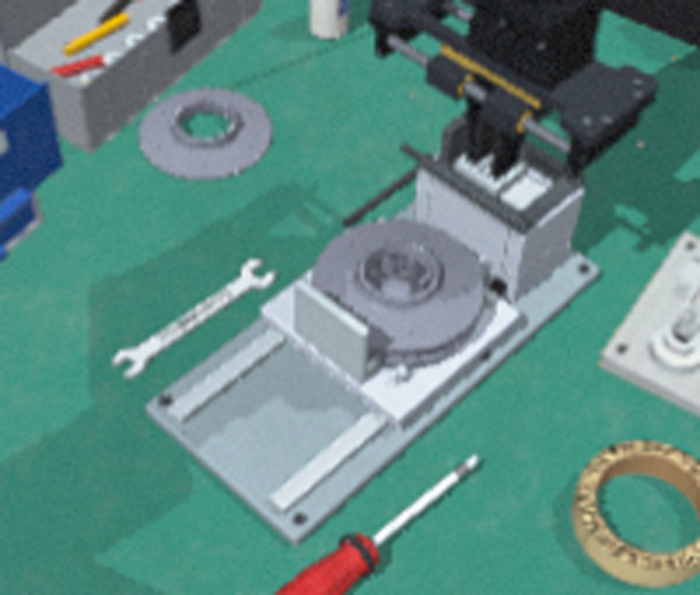

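Request:
step_arm --motion '[{"delta_pos":[0.003,0,0],"rot":[0,0,0],"jaw":0.72},{"delta_pos":[0.006,0,0],"rot":[0,0,0],"jaw":0.72},{"delta_pos":[0.009,0,0],"rot":[0,0,0],"jaw":0.72},{"delta_pos":[0.012,0,0],"rot":[0,0,0],"jaw":0.72},{"delta_pos":[0.015,0,0],"rot":[0,0,0],"jaw":0.72},{"delta_pos":[0.018,0,0],"rot":[0,0,0],"jaw":0.72},{"delta_pos":[0.02,0,0],"rot":[0,0,0],"jaw":0.72}]'

```text
time: 10.9
tool_pos: [549.4, -66.8, 118.1]
tcp_rot: [0.996, -0.083, -0.02, -0.002]
ft_force: [-35.6, 1.7, 48.9]
width: 0.134
```

```bash
python3 n.py 31 -121 117;python3 - <<'E'
from bench import ctrl
import cv2
c=ctrl.read_camera("wrist");a=c["frame"][150:290,230:400,::-1];cv2.imwrite("pics/j_w2.png",cv2.resize(a,None,fx=4.5,fy=4.2,interpolation=cv2.INTER_CUBIC))
E
```

```text
local [  10.1 -120.5  118.1] F local [-35.4  -4.3  48.9] 10.9
(array([20.9,  0.5,  0.2]), array([-0.0004,  0.0405,  0.0038]))
```

View pics/j_w2.png

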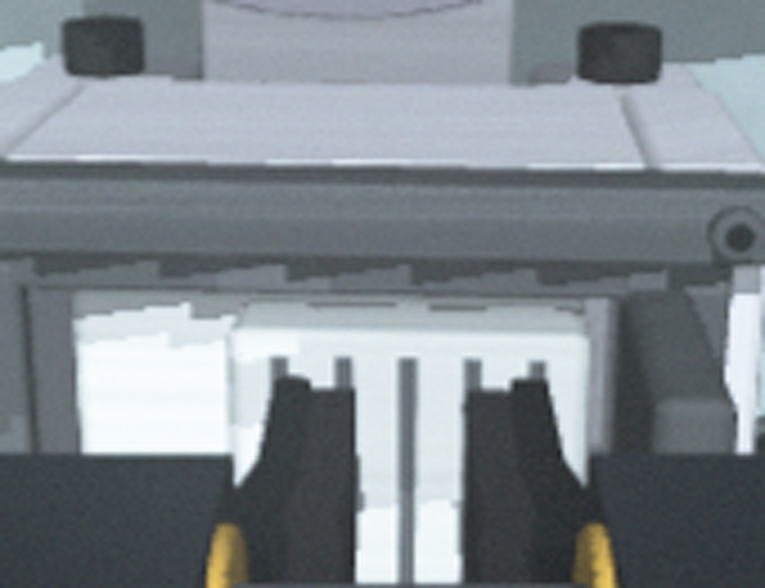

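Request:
step_arm --motion '[{"delta_pos":[-0.01,0,0],"rot":[0,0,0],"jaw":0.72},{"delta_pos":[-0.018,0,0],"rot":[0,0,0],"jaw":0.72},{"delta_pos":[-0.018,0,-0.0025],"rot":[0,0,0],"jaw":0.72}]'

```text
time: 11.32
tool_pos: [547.5, -66.7, 119.7]
tcp_rot: [0.996, -0.085, -0.001, -0.0]
ft_force: [-4.5, 2.2, 10.3]
width: 0.137
```

```bash
python3 n.py 10 -121 118.5
```

```text
local [   8.2 -120.8  119.7] F local [-4.8  1.4 10.3] 11.325
(array([1.8, 0.2, 1.2]), array([-0.0004,  0.0025,  0.    ]))
```

Request:
step_arm --motion '[{"delta_pos":[0.002,0,0],"rot":[0,0,0],"jaw":0.72},{"delta_pos":[0.004,0,0],"rot":[0,0,0],"jaw":0.72},{"delta_pos":[0.006,0,0],"rot":[0,0,0],"jaw":0.72},{"delta_pos":[0.006,0,0],"rot":[0,0,0],"jaw":0.72}]'

```text
time: 11.82
tool_pos: [551.1, -67.2, 118.4]
tcp_rot: [0.996, -0.085, -0.005, -0.001]
ft_force: [-7.9, 1.5, 10.1]
width: 0.139
```

```bash
python3 n.py 16 -121 118.5
```

```text
local [  11.8 -120.6  118.4] F local [-8.   0.2 10.1] 11.825
(array([ 4.2,  0.4, -0.1]), array([-0.0008,  0.0095,  0.0005]))
```

Request:
step_arm --motion '[{"delta_pos":[0.002,0,0],"rot":[0,0,0],"jaw":0.72},{"delta_pos":[0.004,0,0],"rot":[0,0,0],"jaw":0.72},{"delta_pos":[0.006,0,0],"rot":[0,0,0],"jaw":0.72},{"delta_pos":[0.006,0,0],"rot":[0,0,0],"jaw":0.72}]'

```text
time: 12.32
tool_pos: [554.6, -67.7, 118.4]
tcp_rot: [0.996, -0.085, -0.007, -0.001]
ft_force: [-11.7, 1.5, 13.8]
width: 0.141
```

```bash
python3 n.py 22 -121 118.5;python3 - <<'E'
from bench import ctrl
import cv2
c=ctrl.read_camera("wrist");a=c["frame"][150:290,230:400,::-1];cv2.imwrite("pics/k_w2.png",cv2.resize(a,None,fx=4.5,fy=4.2,interpolation=cv2.INTER_CUBIC))
E
```

```text
local [  15.4 -120.5  118.4] F local [-11.8  -0.5  13.8] 12.325
(array([ 6.6,  0.5, -0.2]), array([-0.001 ,  0.0151,  0.001 ]))
```

View pics/k_w2.png

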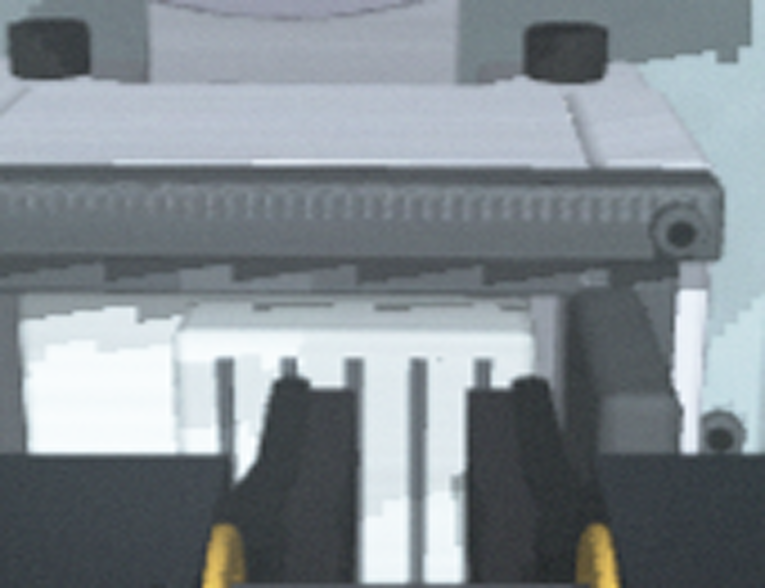

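Request:
step_arm --motion '[{"delta_pos":[0.002,0,-0.0005],"rot":[0,0,0],"jaw":0.72},{"delta_pos":[0.004,0,-0.0005],"rot":[0,0,0],"jaw":0.72},{"delta_pos":[0.006,0,-0.0005],"rot":[0,0,0],"jaw":0.72},{"delta_pos":[0.008,0,-0.0005],"rot":[0,0,0],"jaw":0.72},{"delta_pos":[0.008,0,-0.0005],"rot":[0,0,0],"jaw":0.72}]'

```text
time: 13.0
tool_pos: [563.8, -69.3, 118.5]
tcp_rot: [0.996, -0.085, -0.006, -0.001]
ft_force: [-8.3, 1.2, 10.4]
width: 0.14
```

```bash
python3 n.py 30 -121 118.5;python3 - <<'E'
from bench import ctrl
import cv2
c=ctrl.read_camera("wrist");a=c["frame"][150:290,230:400,::-1];cv2.imwrite("pics/l_w2.png",cv2.resize(a,None,fx=4.5,fy=4.2,interpolation=cv2.INTER_CUBIC))
E
```

```text
local [  24.7 -120.5  118.5] F local [-8.4 -0.2 10.4] 13.0
(array([ 5.3,  0.5, -0. ]), array([-0.001 ,  0.0124,  0.0006]))
```

View pics/l_w2.png

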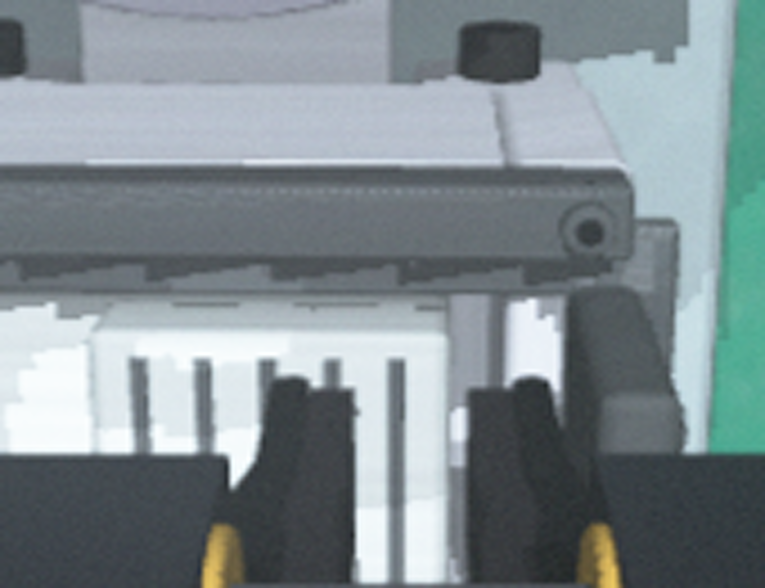

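Request:
step_arm --motion '[{"delta_pos":[0.002,0,0],"rot":[0,0,0],"jaw":0.72},{"delta_pos":[0.004,0,0],"rot":[0,0,0],"jaw":0.72},{"delta_pos":[0.006,0,0],"rot":[0,0,0],"jaw":0.72},{"delta_pos":[0.008,0,0],"rot":[0,0,0],"jaw":0.72},{"delta_pos":[0.008,0,0],"rot":[0,0,0],"jaw":0.72}]'

```text
time: 13.68
tool_pos: [568.3, -70.0, 118.4]
tcp_rot: [0.996, -0.085, -0.01, -0.001]
ft_force: [-15.5, 1.0, 14.6]
width: 0.139
```

```bash
python3 n.py 38 -121 118.5;python3 - <<'E'
from bench import ctrl
import cv2
c=ctrl.read_camera("wrist");a=c["frame"][150:290,230:400,::-1];cv2.imwrite("pics/m_w2.png",cv2.resize(a,None,fx=4.5,fy=4.2,interpolation=cv2.INTER_CUBIC))
E
```

```text
local [  29.3 -120.5  118.4] F local [-15.5  -1.7  14.6] 13.675
(array([ 8.7,  0.5, -0.3]), array([-0.001 ,  0.0202,  0.0013]))
```

View pics/m_w2.png

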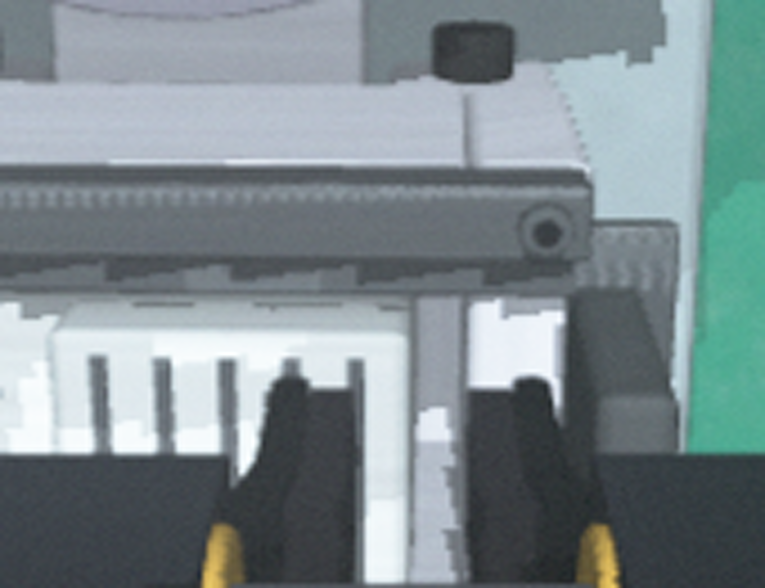

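Request:
step_arm --motion '[{"delta_pos":[0.002,0,0],"rot":[0,0,0],"jaw":0.72},{"delta_pos":[0.004,0,0],"rot":[0,0,0],"jaw":0.72},{"delta_pos":[0.004,0,0],"rot":[0,0,0],"jaw":0.72}]'

```text
time: 14.1
tool_pos: [568.6, -70.0, 118.4]
tcp_rot: [0.996, -0.084, -0.014, -0.002]
ft_force: [-22.4, 0.9, 20.5]
width: 0.138
```

```bash
python3 n.py 42 -121 118.5
```

```text
local [  29.6 -120.4  118.4] F local [-22.2  -2.9  20.5] 14.1
(array([12.4,  0.6, -0.5]), array([-0.0011,  0.0284,  0.0018]))
```

Request:
step_arm --motion '[{"delta_pos":[-0.006,0,0],"rot":[0,0,0],"jaw":0.72},{"delta_pos":[-0.012,0,0],"rot":[0,0,0],"jaw":0.72},{"delta_pos":[-0.013,0,-0.002],"rot":[0,0,0],"jaw":0.72},{"delta_pos":[-0.014,0,-0.005],"rot":[0,0,0],"jaw":0.72},{"delta_pos":[-0.014,0,-0.01],"rot":[0,0,0],"jaw":0.72},{"delta_pos":[-0.014,0,-0.03],"rot":[0,0,0],"jaw":0.72},{"delta_pos":[-0.014,0,-0.08],"rot":[0,0,0],"jaw":0.72},{"delta_pos":[-0.014,-0.04,-0.12],"rot":[0,0,0],"jaw":0.72},{"delta_pos":[-0.014,-0.1,-0.14],"rot":[0,0,0],"jaw":0.72},{"delta_pos":[-0.014,-0.16,-0.14],"rot":[0,0,0],"jaw":0.72},{"delta_pos":[-0.014,-0.22,-0.14],"rot":[0,0,0],"jaw":0.72},{"delta_pos":[-0.014,-0.22,-0.14],"rot":[0,0,0],"jaw":0.72}]'

```text
time: 15.6
tool_pos: [604.2, 150.6, 258.6]
tcp_rot: [0.997, -0.082, 0.0, -0.0]
ft_force: [-0.4, -0.9, -0.0]
width: 0.139
```

```bash
python3 n.py 42 -121 118.5; python3 pic.py z
```

```text
local [ 27.2 103.1 258.6] F local [-0.2 -1.  -0. ] 15.6
(array([ 13.4, 224.3, 139.9]), array([-0.0009,  0.    ,  0.0059]))
```

View pics/z_top.png

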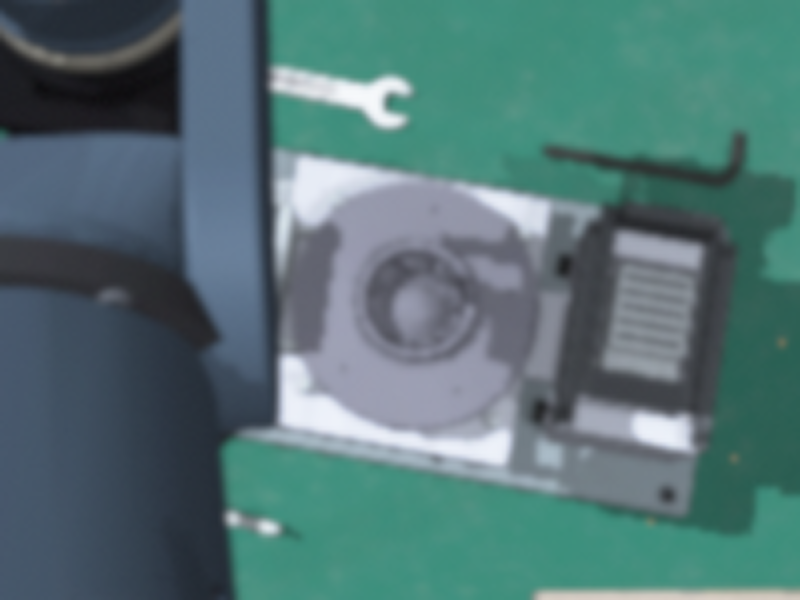

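View pics/z_scene.png

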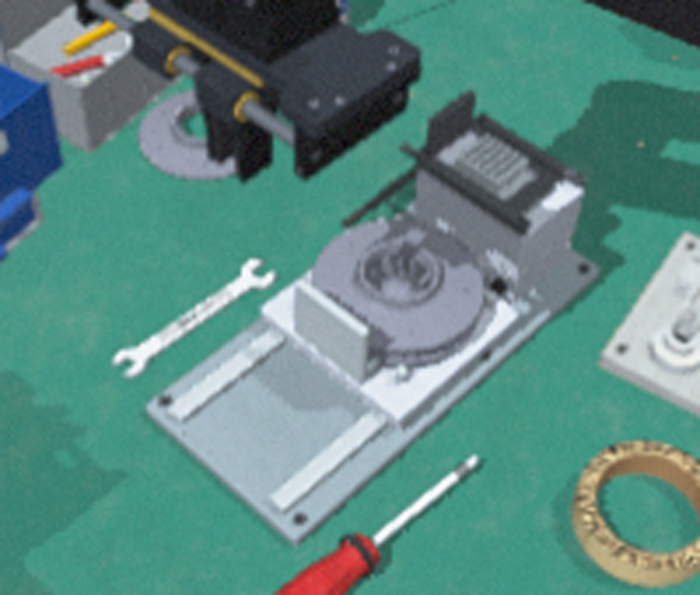

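The scene crop shows the plunger pad sunk in the window at about (490,160). The keeper tab is across at (455,115) and the crossbar covers the lip. The nest is home and the tools haven't moved, so I'm handing in.

```bash
python3 -c "
from bench import ctrl
print(ctrl.close_job())"
```

```text
the job is handed in; nothing more can be done
None
```

The job is done and handed in at about 15.7 s: the nest is home, the plunger is trapped down under the keeper, and the arm is clear.

- **Nest:** I pushed it about 60 mm until it stopped dead at about 33 N. It had not moved in the final pictures.
- **Plunger:** I pressed it until it bottomed, with the measured tool height within about 0.5 mm of where it should be.
- **Keeper:** My first slide stuck because I was pressing too hard (49 N down, 35 N sideways). I eased off to about 10 N and slid it about 14 mm to its stop. Another 4 mm of commanded push moved it only 0.3 mm.
- **Last checks:** After I lifted off, the scene and top pictures showed the plunger still down with the crossbar over its lip. The force reading was near zero. The spanner, hex key and screwdriver looked unmoved, though the arm hid part of the spanner and screwdriver in the top view.
- **Disagreement:** The wrist camera put the fixture about 4–5 mm further along +y than the fixed cameras did. I trusted the wrist view for the press position, since it agreed with the measured tool position.

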